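Move a rescued egg into the warmer

ROBOT

A 7-joint arm with a two-finger parallel gripper is mounted at the origin on the work surface. World frame = base frame: x ahead of the robot, y to its left, z up, the work surface at z = 0. Lengths are in m, angles in degrees, forces in N, time in s.
With the tool pointing down it reaches from about 0.35 to 0.9 m from the base axis. Payload 8.1 kg.
Tool frame: the origin (TCP) lies between the finger pads; the fingertips stand env.tcp_to_tips ahead of it and the grasp point (between the pads) lies 8 mm behind it (env.tcp_to_tips is the distance from the TCP to the fingertips, in m); z points along the fingers, y is the line along which they close (so a half turn about z gives the same grasp; the last joint's range is limited). The gripper opens to 85 mm and grips with 20 to 120 N. Pads are 22 mm wide; open, the fingers measure 114 mm over their backs; the gripper's body (76 mm by 85 mm) begins 54 mm behind the grasp point. The pads swing forward as they close: fully open they stand 13 mm farther back than shut.
Start: joints at [-69.19, 24.895, 1.432, 90.138, -0.665, 64.973, -4.303], TCP at [0.281, 0.558, 0.242] pointing down, gripper open.
Joint ranges: [-149.89, 149.89], [-25.12, 119.58], [-72.63, 75.52], [4.76, 147.25], [-75.54, 255.54], [6.69, 114.76], [-157.13, 157.13]. Speed limits (degrees/s): [127.2, 127.2, 172.46, 172.46, 180, 180, 180].

INTERFACE

Orientations are given as [roll, pitch, yaw] about the fixed x, y, z axes, in that order (R = Rz(yaw) Ry(pitch) Rx(roll)).
In Python, from workcell import env gives the robot as it stands. The module is installed in compiled form; this text tells all that it offers. Calls block until the motion is done:
- env.move_to(position, orientation): joint-space move of the TCP to a pose.
- env.move_straight(position, feed=0.15, ori=None, f_stop=None): straight line of the TCP; ori=None keeps the orientation; feed is the mean speed in m/s. With f_stop (N) it stops when the force on the tool has changed by that much, and returns True; else False.
- env.goto_joints(angles): joint-space move.
- env.release() and env.gripper_close(grip_force=None): open the fingers fully, or close them until they stop; grip_force is the grip in N (None keeps the last).
- env.hold(seconds).
- env.solve_ik(position, orientation): joint angles nearest the present ones, or None.
- env.grab_frame(name): name is "scene" or "top" or "wrist"; returns a dict with "frame" (400x640x3 uint8, blue, green, red), "fovy" (degrees; the focal length in pixels is half the picture's height over the tangent of half this angle, whatever the lens; pixels are square), "cx", "cy" (the principal point, pixels), "rvec" (rotation vector, rad) and "tvec" (3), from world to camera coordinates, as OpenCV has them. Camera axes: x right, y down, z forward; pixel columns grow to the right and rows downward; lengths in m; the calibration is good to about 2 mm. A picture is of the moment at which its call begins. There is no depth.
A pose or a line that the arm cannot do raises env.Unreachable and nothing moves.
- env.job_done(): hands the job in; it is judged then, once.
Readings, each from a call of its own:
- env.get_t(): time.
- env.get_joint_positions(): joint angles.
- env.get_dq(): joint speeds.
- env.get_joint_torque(): joint torques, N m.
- env.get_position(): TCP position.
- env.get_orientation(): TCP orientation.
- env.get_contact_force(): force on the tool from outside, world axes, zero at the start.
- env.get_ft_torque(): the same for the moment, N m.
- env.get_gripper_width(): finger opening in m.
- env.get_grip_force(): force on a finger pad.
Only numpy, scipy, OpenCV 4.12 (cv2) and the standard library are available. Lean on these libraries where they do the work, as an engineer would, in place of code of your own. Each camera call takes 0.05 s, during which the arm holds its last target. There are 200 camera calls.

TASK

Move the brown egg from the blue carry tray into the egg warmer: slide the warmer's clear cover by its green grip fully open to its end stop, lift the egg out and stand it, blunt end up as it stands now, in the orange nest cup under the canopy, let go of it, and then slide the cover fully shut over it. The shell is fragile: pinch it with no more than about 25 N, and set it down softly without dropping it or bumping it against anything. Leave the white egg, the glass tumbler and the amber bottle where they are.

Things in the scene. Friction and masses are not known exactly. Their poses are not given: they have to be found in the camera images.
- egg: brown egg, loose, 40 to 85 g, rigid, round, 44 mm wide, 56 mm tall; origin at its pointed lower end, z up through the blunt end. Starts upright in either tray cup (white egg in the other), sunk 8.5 mm into it. The shell stands 30 N: per finger when squeezed (use the lightest grip, 20 to 25 N), and when pressed or knocked on anything; and a fall of 8 mm
- egg_mid (a point): point on the brown egg's axis at its widest section (44 mm across), 31 mm above its lower end: the place to pinch, from any side
- white_egg_mid (a point): the same point of the white egg, a bystander of the same shape and size; leave it in its cup
- tray: blue carry tray, fixed, 110 (x) x 250 (y) mm, 12 mm thick with a 22 mm high rim; origin at the centre of its underside. Two round egg cups stand on it at y = -65 and +65 mm, outside diameter 38 mm, inside 30 mm, rim 42 mm above the underside
- warmer: white egg warmer, fixed, base 230 (x) x 310 (y) x 40 mm; origin at the centre of its underside, x to its rear (away from the robot), y to its left, z up. It carries the orange nest cup, the sliding clear cover and, on two rear posts (14 mm thick, at x = 98 mm, 62 mm either side of the nest in y), a clear canopy over the nest
- nest (a point): centre of the rim of the orange nest cup in the warmer, at x = 0, y = -75 mm, z = 70 mm in the warmer's frame; axes parallel to the warmer's. Cup outside diameter 38 mm, inside 30 mm, standing 30 mm above the base. An egg standing in it has its widest point 22.5 mm above this point
- canopy_edge (a point): middle of the canopy's front lower edge. The canopy is 158 mm wide, centred on the nest in y, covers x = +5 to +110 mm of the warmer, underside 200 mm, top 219 mm above the table. So the nest is reached with the tool tilted 20 to 50 degrees, fingers pointing down and to warmer +x, from the warmer's front
- cover (a joint): slide of the clear cover along the warmer's y: 0 = fully shut over the nest, 0.150 m = fully open (left end stop, warmer +y); starts at 0 to 0.04. Friction 1.5 N, damping 6 N s/m, stays where left. The cover is 80 x 80 mm, open below and on its -y side, top 145 mm above the table; it passes about 15 mm clear of a seated egg
- cover_grip (a point): centre of the top of the cover's green upright grip, 18 mm (x) x 16 mm (y), 60 mm tall (top 108 mm above the table), standing 88 mm in front of the cover's centre; moves with the cover. Free from above; pinch it across y, or push it sideways
- tumbler: glass tumbler, loose, 72 mm across the rim, 100 mm tall, origin at the centre of its underside; bystander
- bottle: amber bottle with white cap, loose, 42 mm diameter, 85 mm tall, origin at the centre of its underside; bystander

How it is judged (in metres and radians):
On the way, in this order (a step that is already met when the one before it is completed fails the run):
1. the cover is fully open, within 6 mm of its end stop (value of joint cover above 0.144 m), for 0.2 s.
2. the brown egg is lifted out of its tray cup (distance of egg_mid from where it was at the start of the episode above 0.04 m and contact force between egg and tray below 0.05 N), for 0.2 s.
3. the brown egg stands blunt end up in the nest and is let go, with the cover still open (horizontal distance between egg_mid and nest below 0.008 m and z of egg_mid in the frame of nest between 0.014 and 0.03 m and angle between egg's own z axis and vertical below 0.3 rad and contact force between the fingers and egg below 0.1 N and value of joint cover above 0.12 m), for 0.3 s.
At the end, for the whole second after the job is handed in: Brown egg at rest in the nest, released, blunt end up, tilted under 0.3 rad, widest point within 8 mm of the nest axis and 14 to 30 mm above its rim; cover within 5 mm of shut; white egg within 15 mm, tumbler and bottle within 20 mm of their starts (horizontal distance between egg_mid and nest below 0.008 m and z of egg_mid in the frame of nest between 0.014 and 0.03 m and angle between egg's own z axis and vertical below 0.3 rad and value of joint cover below 0.005 m and linear speed of egg below 0.02 m/s and contact force between the fingers and egg below 0.1 N and distance of white_egg_mid from where it was at the start of the episode below 0.015 m and distance of each of tumbler, bottle from where it was at the start of the episode below 0.02 m); the robot touches nothing.
It fails at once if the brown egg is squeezed with more than 60 N in all (30 N per finger) (contact force between the fingers and egg above 60 N).
It fails at once if the brown egg presses or knocks with more than 30 N on the warmer, tray or anything else than the fingers (contact force between egg and warmer above 30 N or contact force between egg and tray above 30 N or contact force between egg and white_egg above 30 N or contact force between egg and tumbler above 30 N or contact force between egg and bottle above 30 N).
It fails at once if the brown egg is dropped: out of the fingers' hold and moving faster than 0.4 m/s (a fall of more than 8 mm) (linear speed of egg above 0.4 m/s and contact force between the fingers and egg below 0.1 N).
It fails at once if a bystander is moved: white egg by 15 mm, tumbler or bottle by 20 mm (distance of white_egg_mid from where it was at the start of the episode above 0.015 m or distance of any of tumbler, bottle from where it was at the start of the episode above 0.02 m).
It also fails if it takes over 72 s, if anything falls off the work surface, if the arm or the gripper's body presses on something with over 40 N, if the wrist force passes 120 N, or if a joint passes its speed limit or range.

## Working session

There is one attempt and no reset: what is moved stays moved. The work goes in short steps, each a Python script; the robot and the scene stay as the last script left them, time stands still between calls to the robot, and variables do not carry over. Pictures are saved under pics/ and viewed, at most 10 in all, crops included, and the job is handed in when it is done.

```bash
mkdir -p pics
cat > h.py <<'E'
import numpy as np, cv2
from workcell import env
def grab(n):
    d=env.grab_frame(n); f=200/np.tan(np.radians(d["fovy"])/2)
    K=np.array([[f,0,d["cx"]],[0,f,d["cy"]],[0,0,1.]])
    R=cv2.Rodrigues(np.array(d["rvec"],float))[0]; t=np.array(d["tvec"],float).reshape(3)
    return d["frame"],K,R,t
def ray(c,px):
    _,K,R,t=c; return -R.T@t, R.T@np.linalg.inv(K)@np.array([px[0],px[1],1.])
def atz(c,px,z):
    o,d=ray(c,px); return o+d*(z-o[2])/d[2]
def tri(obs):
    A=np.zeros((3,3));b=np.zeros(3);L=[]
    for c,px in obs:
        o,d=ray(c,px); d=d/np.linalg.norm(d); P=np.eye(3)-np.outer(d,d); A+=P;b+=P@o;L.append((P,o))
    x=np.linalg.solve(A,b); return x,[float(np.linalg.norm(P@(x-o))) for P,o in L]
def proj(c,p):
    _,K,R,t=c; q=K@(R@np.asarray(p,float)+t); return q[:2]/q[2]
E
python3 - <<'E'
from h import *
import pickle
C={n:grab(n) for n in("scene","top","wrist")}
pickle.dump(C,open("c0.pkl","wb"))
for n in C:
    print(n,ray(C[n],(320,200)))
for n in ("scene","top"): cv2.imwrite(f"pics/{n}0.png",cv2.resize(C[n][0],(800,500)))
print(env.tcp_to_tips,env.get_t())
E
```

```text
scene (array([ 1.1965065 , -0.40573272,  0.64706407]), array([-0.71902914,  0.32769468, -0.61335043]))
top (array([ 0.4384297 , -0.11970975,  0.96520715]), array([ 0.14218771, -0.02607056, -0.98962488]))
wrist (array([0.21694865, 0.59082853, 0.37365169]), array([ 0.26400481, -0.12762788, -0.95612279]))
0.011 0.15
```

View pics/scene0.png

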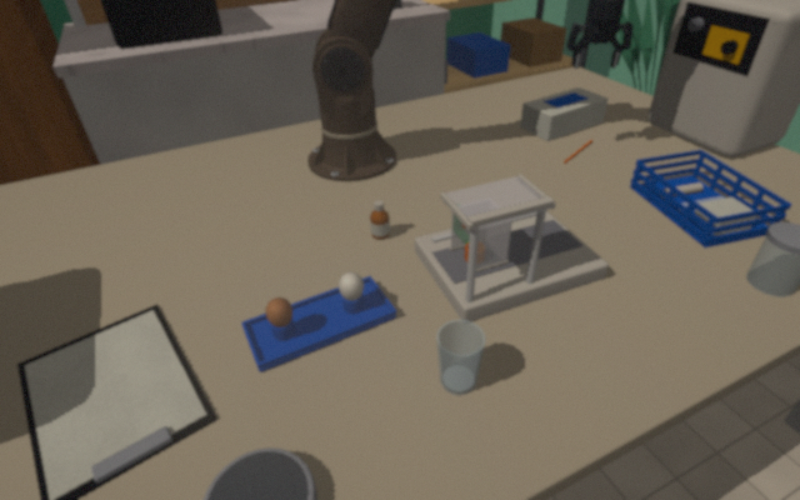

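View pics/top0.png

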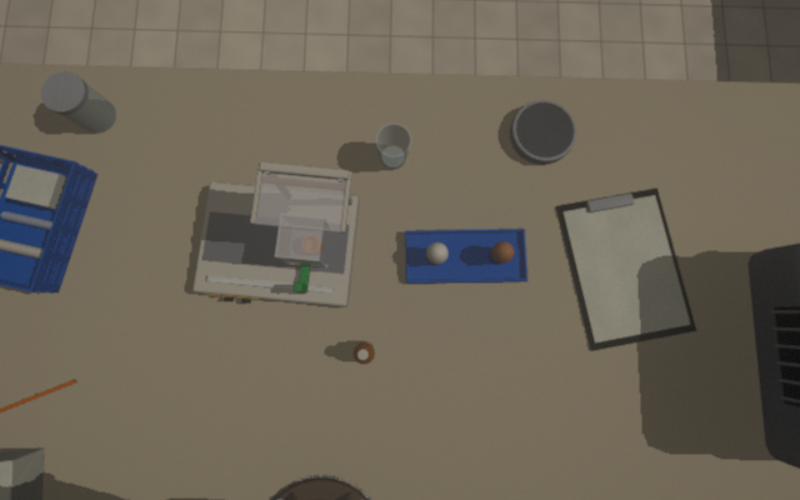

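The scene view shows the brown egg at (279,311), the white egg at (351,287), the bottle at (379,222) and the tumbler at (460,355). In the top view the brown egg is at (502,252), the white egg at (437,254), the green grip at (302,278) and the warmer's base corners at about (213,184), (358,197), (348,305), (194,295), all in 800-px pictures. Next I'll take coarse positions from colour masks.

Run:
```python
from h import *
import pickle
C=pickle.load(open("c0.pkl","rb"))
def blob(n,lo,hi,box):
    h=cv2.cvtColor(C[n][0],cv2.COLOR_BGR2HSV); m=cv2.inRange(h,lo,hi)
    x0,y0,x1,y1=[int(v/1.25) for v in box]; k=np.zeros_like(m);k[y0:y1,x0:x1]=m[y0:y1,x0:x1]
    nn,l,s,c=cv2.connectedComponentsWithStats(k); i=1+np.argmax(s[1:,4]); return c[i],s[i],l==i
br=((3,90,40),(18,255,255))
a,sa,_=blob("top",*br,(470,230,530,280)); b,sb,_=blob("scene",*br,(250,285,310,335))
print("egg",a,sa,b,sb,tri([(C["top"],a),(C["scene"],b)]))
u=lambda x,y:(x/1.25,y/1.25)
print("white",tri([(C["top"],u(437,254)),(C["scene"],u(351,287))]))
gr=((40,80,30),(85,255,255))
a,sa,m=blob("top",*gr,(280,250,325,300));print("grip",a,sa,cv2.minAreaRect(np.argwhere(m)[:,::-1].astype(np.float32)))
print("grip z.108",atz(C["top"],u(304,268),.108),"z.05",atz(C["top"],u(301,290),.05))
for p in [(213,184),(358,197),(348,303),(196,293)]: print("corner",atz(C["top"],u(*p),.04))
bl=((105,120,40),(125,255,255))
a,sa,m=blob("top",*bl,(395,220,535,290)); r=cv2.minAreaRect(np.argwhere(m)[:,::-1].astype(np.float32));
print("tray",[atz(C["top"],p,.02).round(3) for p in cv2.boxPoints(r)])
print("can front corners",[atz(C["top"],u(*p),.2).round(3) for p in [(252,230),(347,235),(262,166),(350,172)]])
print("tumbler",atz(C["top"],u(393,157),0),"bottle",atz(C["top"],u(363,354),.085))
cv2.imwrite("pics/crop.png",cv2.resize(C["top"][0][130:260,145:305],None,fx=4.6,fy=4.6,interpolation=2))
```

```text
egg [403.52201258 200.71069182] [397 194  14  16 159] [222.31132075 248.40880503] [213 238  19  22 318] (array([ 0.56993513, -0.34776463,  0.06856542]), [0.0015207503318559795, 0.0015207503318559463])
white (array([ 0.56244356, -0.21595762,  0.05931219]), [0.0013008926359104572, 0.0013008926359104646])
grip [241.88068182 223.75568182] [235 212  13  22 176] ((241.06996154785156, 222.50997924804688), (10.465181350708008, 21.637470245361328), 8.130102157592773)
grip z.108 [0.52419273 0.03600122 0.108     ] z.05 [0.4862983  0.05040495 0.05      ]
corner [0.70109199 0.24340527 0.04      ]
corner [ 0.68000567 -0.05576994  0.04      ]
corner [ 0.46276271 -0.04222863  0.04      ]
corner [0.47704051 0.25997988 0.04      ]
tray [array([ 0.51 , -0.158,  0.02 ]), array([ 0.617, -0.157,  0.02 ]), array([ 0.622, -0.408,  0.02 ]), array([ 0.514, -0.406,  0.02 ])]
can front corners [array([0.577, 0.109, 0.2  ]), array([ 0.572, -0.05 ,  0.2  ]), array([0.689, 0.099, 0.2  ]), array([ 0.682, -0.052,  0.2  ])]
tumbler [ 0.78180139 -0.12666522  0.        ] bottle [ 0.36774222 -0.07697591  0.085     ]
```

View pics/crop.png

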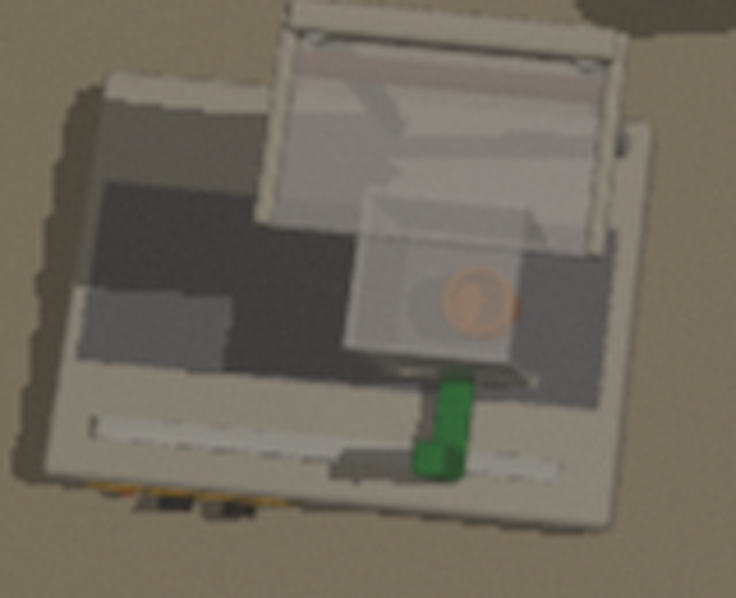

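The crop shows the grip's top centre at about (439,460), the nest rim around (480,300), the base corners at (108,75), (650,124), (608,525), (45,472), and the canopy front ends at (265,218) and (597,252). I'll fit the warmer pose from these and move the wrist camera close.

Run:
```python
from h import *
import pickle
from scipy.optimize import least_squares
from scipy.spatial.transform import Rotation as Ro
C=pickle.load(open("c0.pkl","rb"));T=C["top"]
cr=lambda x,y:np.array([x/4.6+145-.4,y/4.6+130-.4])
obs=[((.115,.155,.04),cr(108,75)),((.115,-.155,.04),cr(650,124)),((-.115,-.155,.04),cr(608,525)),((-.115,.155,.04),cr(45,472)),((0,-.075,.07),cr(480,300)),((.005,.004,.219),cr(262,218)),((.005,-.154,.219),cr(600,253))]
def W(p,q): c,s=np.cos(p[2]),np.sin(p[2]); return np.array([p[0]+c*q[0]-s*q[1],p[1]+s*q[0]+c*q[1],q[2]])
f=lambda p:np.concatenate([proj(T,W(p,q))-o for q,o in obs])
r=least_squares(f,[.58,.1,-.07],loss="soft_l1"); p=r.x
print(p,np.degrees(p[2]));print(f(p).reshape(-1,2).round(1).tolist())
print("nest",W(p,(0,-.075,.07)),"grip",atz(T,cr(439,460),.108),"shut grip",W(p,(-.088,-.075,.108)))
print(env.get_orientation())
R=Ro.from_euler("xyz",env.get_orientation(),degrees=True).as_matrix()
print(R, "cam in tool",R.T@(ray(C["wrist"],(320,200))[0]-np.array(env.get_position())))
print("bottle",atz(T,(363/1.25,354/1.25),.085))
# candidate orientations
y=np.degrees(p[2])
for flip in(0,1):
  for tilt in(0,40):
    z=np.array([np.sin(np.radians(tilt)),0,-np.cos(np.radians(tilt))]);yy=np.array([0,1 if flip else -1,0]);x=np.cross(yy,z)
    M=Ro.from_euler("z",y,degrees=True).as_matrix()@np.stack([x,yy,z],1)
    e=Ro.from_matrix(M).as_euler("xyz",degrees=True);print(flip,tilt,e,x)
    for nm,P in dict(nest=W(p,(-.0,-.075,.0925)),grip=W(p,(-.088,.075,.1)),egg=(.567,-.348,.066)).items():
      P=np.array(P)+.008*z
      try:s=env.solve_ik(P.tolist(),e.tolist())
      except Exception as ex:s=repr(ex)
      print(nm,None if s is None else np.round(s,0))
```

```text
[ 0.58284293  0.10558161 -0.07789418] -4.463007902883051
[[-0.4, -1.9], [1.4, -1.0], [0.6, 1.3], [-1.1, 0.8], [0.1, -0.2], [-2.2, 0.2], [0.9, -0.0]]
nest [0.57700678 0.03080903 0.07      ] grip [0.48876424 0.04165295 0.108     ] shut grip [0.48927361 0.03765679 0.108     ]
[-1.79929429e+02  9.18873598e-03  1.53308032e+02]
[[-8.93434355e-01  4.49193594e-01 -4.09988844e-04]
 [ 4.49193752e-01  8.93433600e-01 -1.17248223e-03]
 [-1.60373696e-04 -1.23170033e-03 -9.99999229e-01]] cam in tool [ 0.07159326  0.00052724 -0.13197033]
bottle [ 0.36774222 -0.07697591  0.085     ]
0 0 [180.          0.         -4.4630079] [1. 0. 0.]
nest [-34.  35.  37. 109. -28.  46. -76.]
grip [-52.  30.  36. 114. -26.  43. -95.]
egg [ -4.  50.  53.  97. -47.  58. -28.]
0 40 [180.        -40.         -4.4630079] [0.76604444 0.         0.64278761]
nest [  7.  29. -30. 137. 130.  35. 125.]
grip [-46.  25.   1. 141. 113.  32. 111.]
egg [ 67.  41. -40. 121. 168.   9. 141.]
1 0 [-180.           0.         175.5369921] [-1.  0.  0.]
nest [-16.  31.  10. 107.  -8.  43.  84.]
grip [-29.  27.   4. 112.  -3.  41.  62.]
egg [ 12.  41.  24.  96. -21.  48. 131.]
1 40 [-180.          40.         175.5369921] [-0.76604444  0.         -0.64278761]
nest [ 29.  41. -61. 136. 117.  51. -34.]
grip [-63.  26.  24. 142. 126.  23. -83.]
egg [ 73.  45. -49. 121. 136.  12.  -5.]
```

Run:
```python
from h import *
import pickle
D=[]
o=[-180,0,175.5]
env.move_to([.52,.10,.32],o);D.append(grab("wrist"))
env.move_straight([.52,-.03,.32],feed=.2);D.append(grab("wrist"))
env.move_to([.54,-.30,.25],o);D.append(grab("wrist"))
env.move_straight([.54,-.37,.25],feed=.2);D.append(grab("wrist"))
pickle.dump(D,open("c1.pkl","wb")); print(env.get_t(),env.get_joint_positions())
cv2.imwrite("pics/w01.png",cv2.resize(np.vstack([np.hstack([D[0][0],D[1][0]]),np.hstack([D[2][0],D[3][0]])]),(800,500),interpolation=cv2.INTER_AREA))
cv2.imwrite("pics/w1.png",cv2.resize(D[1][0],(800,500),interpolation=2))
```

```text
4.625 [ 11.87765544  28.76237917  27.69218819  86.60499584 -14.01239088
  68.08711596 127.50099641]
```

View pics/w01.png

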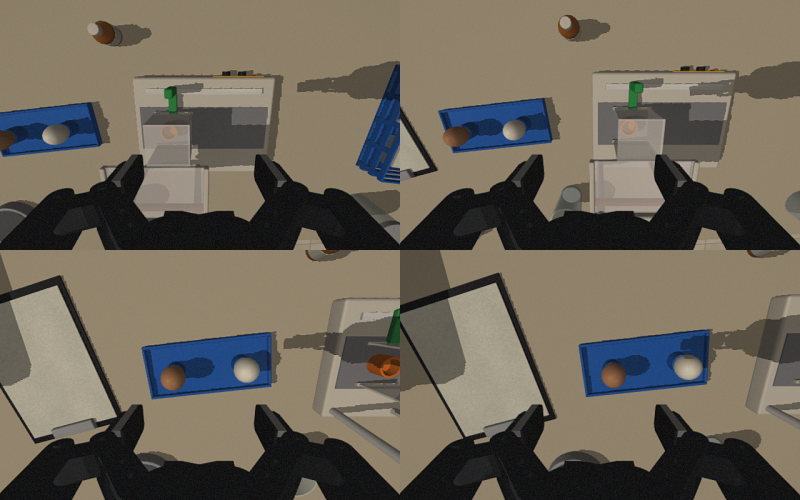

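The mosaic shows the wrist frames. In frame 0 the grip is at about (170,92) and in frame 1 at (635,88). The brown egg is at (173,377) in frame 2 and at (613,374) in frame 3. The orange nest shows at (382,365) in frame 2. I'll zoom in on the warmer for accurate points.

Run:
```python
from h import *
import pickle
D=pickle.load(open("c1.pkl","rb"));C=pickle.load(open("c0.pkl","rb"))
br=((3,90,40),(20,255,255))
def blob(c,lo,hi,box):
    m=cv2.inRange(cv2.cvtColor(c[0],cv2.COLOR_BGR2HSV),lo,hi);k=np.zeros_like(m);x0,y0,x1,y1=box;k[y0:y1,x0:x1]=m[y0:y1,x0:x1]
    k=cv2.morphologyEx(k,cv2.MORPH_OPEN,np.ones((3,3),np.uint8)); k=cv2.morphologyEx(k,cv2.MORPH_CLOSE,np.ones((9,9),np.uint8))
    cs=max(cv2.findContours(k,0,1)[0],key=cv2.contourArea); return cv2.fitEllipse(cv2.convexHull(cs))
e2=blob(D[2],*br,(240,160,310,240)); e3=blob(D[3],*br,(305,160,375,240))
print(e2,e3)
for ob in ([(D[2],e2[0]),(D[3],e3[0])],[(D[2],e2[0]),(D[3],e3[0]),(C["top"],(403.5,200.7))]): print(tri(ob))
print([atz(d,e[0],.0645).round(4) for d,e in((D[2],e2),(D[3],e3))])
a=cv2.resize(D[0][0][100:290,205:405],(400,380),interpolation=2);b=cv2.resize(D[1][0][100:290,290:490],(400,380),interpolation=2)
cv2.imwrite("pics/z.png",np.hstack([a,b]))
```

```text
((276.22589111328125, 204.5589141845703), (38.24433898925781, 39.4172248840332), 30.213756561279297) ((341.4367980957031, 200.41455078125), (37.93955993652344, 39.03532409667969), 176.51712036132812)
(array([ 0.56779115, -0.34562944,  0.06791125]), [4.943363552256552e-05, 4.943363552243902e-05])
(array([ 0.56738663, -0.34633021,  0.07208705]), [0.0016258436529465181, 0.0009435469631818736, 0.002503296603253525])
[array([ 0.5688, -0.3462,  0.0645]), array([ 0.5689, -0.3454,  0.0645])]
```

View pics/z.png

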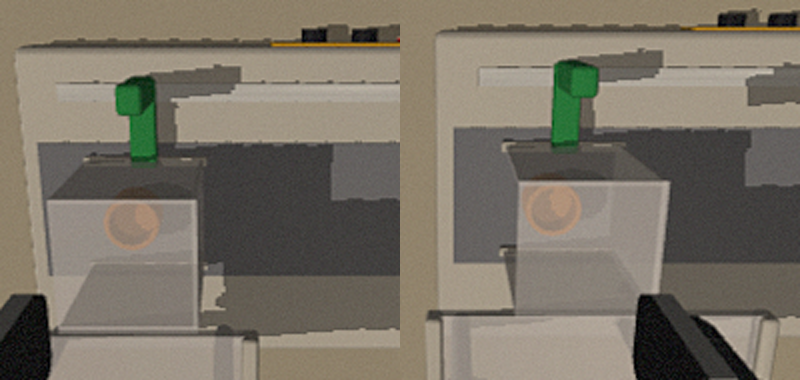

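The zoom shows the grip's top face at about (129,98) left and (583,81) right, the nest ring at (132,219) and (553,209), and the base's front corner at (18,47) and (437,33). I'll triangulate these, check reachability for the tilted poses, then open the cover.

Run:
```python
from h import *
import pickle
from scipy.spatial.transform import Rotation as Ro
D=pickle.load(open("c1.pkl","rb"))
q=lambda a,b:[(D[0],(205+a[0]/2-.25,100+a[1]/2-.25)),(D[1],(290+(b[0]-400)/2-.25,100+b[1]/2-.25))]
for n,a,b,z in(("grip",(129,98),(583,81),.108),("nest",(132,219),(553,209),.07),("corner",(18,47),(437,33),.04)):
    o=q(a,b);print(n,tri(o),[atz(c,p,z).round(4) for c,p in o])
yaw=-4.46
for tilt in(20,25,30,35):
    t=np.radians(tilt);z=np.array([np.sin(t),0,-np.cos(t)]);M=Ro.from_euler("z",yaw,degrees=True)
    e=(M*Ro.from_matrix(np.stack([np.cross([0,1,0],z),[0,1,0],z],1))).as_euler("xyz",degrees=True);zw=M.apply(z)
    for n,P in(("egg",(.5685,-.346,.0645)),("egghi",(.5685,-.346,.16)),("pre",(.457,.04,.15)),("nesthi",(.577,.031,.13)),("nest",(.577,.031,.0925))):
        s=env.solve_ik((np.array(P)+.008*zw).tolist(),e.tolist());print(tilt,n,e.round(1),None if s is None else np.round(s))
```

```text
grip (array([0.48929119, 0.04704654, 0.10255588]), [0.00025198705627076643, 0.00025198705627066376]) [array([0.4884, 0.048 , 0.108 ]), array([0.4889, 0.046 , 0.108 ])]
nest (array([0.57621166, 0.03262262, 0.06584547]), [0.001484287136276315, 0.0014842871362762294]) [array([0.5733, 0.0335, 0.07  ]), array([0.5764, 0.0321, 0.07  ])]
corner (array([ 0.45758737, -0.03675429,  0.03016982]), [0.0004972953190554472, 0.0004972953190554696]) [array([ 0.4569, -0.0334,  0.04  ]), array([ 0.4579, -0.0364,  0.04  ])]
20 egg [180.   20.  175.5] [ 27.  34.   5. 111. -35.  21. 148.]
20 egghi [180.   20.  175.5] [ 20.  26.  16. 107. -31.  33. 143.]
20 pre [180.   20.  175.5] [-34.   9.  20. 136.  13.  17.  58.]
20 nesthi [180.   20.  175.5] [-30.  21.  23. 123. -12.  18.  87.]
20 nest [180.   20.  175.5] [-28.  25.  21. 125. -19.  13.  93.]
25 egg [180.   25.  175.5] [ 36.  33.  -4. 114. -41.  14. 156.]
25 egghi [180.   25.  175.5] [ 25.  25.  10. 111. -37.  27. 150.]
25 pre [180.   25.  175.5] [-35.   8.  18. 140.  37.  11.  32.]
25 nesthi [180.   25.  175.5] [-33.  21.  25. 127. -14.  10.  88.]
25 nest [180.   25.  175.5] [-36.  26.  31. 129. -66.   7. 139.]
30 egg [180.   30.  175.5] [ 65.  41. -43. 115.  66.  13.  59.]
30 egghi [180.   30.  175.5] [ 41.  25.  -9. 113. -34.  19. 150.]
30 pre [180.   30.  175.5] [ 33.  17. -61. 140.  84.  29. -14.]
30 nesthi [180.   30.  175.5] [-15.  19.   2. 130.  78.   9.  -4.]
30 nest [180.   30.  175.5] [ 32.  38. -61. 128.  96.  42. -13.]
35 egg [180.   35.  175.5] [ 77.  50. -60. 118.  96.  22.  36.]
35 egghi [180.   35.  175.5] [ 58.  27. -29. 116. -24.  10. 143.]
35 pre [180.   35.  175.5] [ 30.  17. -61. 144. 100.  32. -32.]
35 nesthi [180.   35.  175.5] [ 32.  33. -61. 131. 100.  40. -19.]
35 nest [180.   35.  175.5] [ 31.  39. -61. 132. 108.  45. -25.]
```

Run:
```python
from h import *
o=[-180,0,175.54]; Y=np.array([.0778,.997,0])
g=np.array([.4885,.0455,.09])
env.move_to((g+[0,0,.09]).tolist(),o)
print(env.move_straight(g.tolist(),feed=.12,f_stop=10),env.get_position())
env.gripper_close(30);print("w",env.get_gripper_width(),env.get_position(),env.get_contact_force())
st=env.move_straight((g+.153*Y).tolist(),feed=.08,f_stop=12)
p=np.array(env.get_position());print(st,p,"moved",(p-g)@Y,env.get_contact_force(),env.get_gripper_width(),env.get_t())
c=grab("top");cv2.imwrite("pics/o.png",np.hstack([c[0][130:260,145:305]]).repeat(4,0).repeat(4,1))
```

```text
False [0.48901409 0.04531588 0.09048582]
w 0.01569174725085234 [0.48859597 0.04563687 0.09023885] [-1.95014587 -0.67289043  5.01721188]
True [0.49964417 0.18857108 0.09025671] moved 0.1435088838215267 [-1.29185948 -3.27787781  7.46741487] 0.01569141584054022 9.3583
```

View pics/o.png

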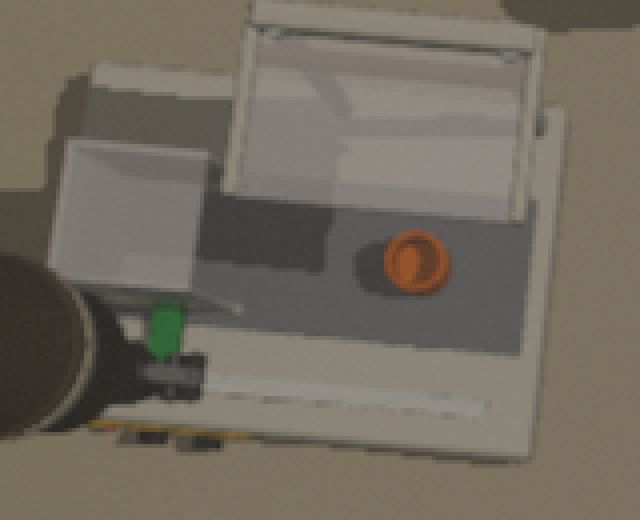

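The cover is at its stop: it moved 143.5 mm and the stop force tripped. The nest rim is now visible at (417,262) in the crop. I'll release, look at the open nest twice from the wrist, then go to a tilted pose high between the tray and the warmer.

Run:
```python
from h import *
import pickle
from scipy.spatial.transform import Rotation as Ro
o=[-180,0,175.54]
env.release(); p=np.array(env.get_position())
env.move_straight((p+[0,0,.16]).tolist(),feed=.25)
env.move_to([.48,.08,.27],o);A=grab("wrist")
env.move_straight([.48,-.04,.27],feed=.25);B=grab("wrist");T=grab("top")
pickle.dump((A,B,T),open("c2.pkl","wb"))
def nest(c,ext):
    m=cv2.inRange(cv2.cvtColor(c[0],cv2.COLOR_BGR2HSV),(5,150,50),(20,255,255))
    g=proj(c,[.576,.032,.07]).astype(int);k=np.zeros_like(m);s=ext;k[g[1]-s:g[1]+s,g[0]-s:g[0]+s]=m[g[1]-s:g[1]+s,g[0]-s:g[0]+s]
    cs=max(cv2.findContours(k,0,1)[0],key=cv2.contourArea);return k,cv2.fitEllipse(cv2.convexHull(cs))
ks=[]
for c,s in((A,45),(B,45),(T,14)):
    k,e=nest(c,s);print(e,proj(c,[.576,.032,.07]),atz(c,e[0],.07).round(4));g=proj(c,[.576,.032,.07]).astype(int)
    ks.append(cv2.resize(c[0][g[1]-s:g[1]+s,g[0]-s:g[0]+s],(266,266),interpolation=0))
cv2.imwrite("pics/n.png",np.hstack(ks))
e=[180,35,175.54]
for P in([.45,-.15,.28],[.45,-.2,.25],[.42,-.15,.25]):
    s=env.solve_ik(P,e);print(P,None if s is None else np.round(s))
print(env.get_joint_positions(),env.get_t())
```

```text
((287.3305969238281, 251.3241424560547), (31.398603439331055, 36.49814224243164), 14.054620742797852) [285.81216432 255.27184253] [0.5709 0.0344 0.07  ]
((381.1773681640625, 243.75830078125), (31.71231460571289, 36.993778228759766), 148.1741485595703) [382.60522579 247.52794452] [0.5709 0.0304 0.07  ]Traceback (most recent call last):
  File "<stdin>", line 16, in <module>
  File "<stdin>", line 13, in nest
ValueError: max() iterable argument is empty
```

Run:
```python
from h import *
import pickle
from scipy.optimize import least_squares
A,B,T=pickle.load(open("c2.pkl","rb"))
th=np.linspace(0,2*np.pi,60)
def hullm(pts): return cv2.convexHull(np.float32(pts))
H=[]
for c in(A,B):
    m=cv2.inRange(cv2.cvtColor(c[0],cv2.COLOR_BGR2HSV),(5,150,50),(20,255,255));g=proj(c,[.576,.032,.07]).astype(int)
    k=np.zeros_like(m);k[g[1]-45:g[1]+45,g[0]-45:g[0]+45]=m[g[1]-45:g[1]+45,g[0]-45:g[0]+45]
    H.append(cv2.boundingRect(max(cv2.findContours(k,0,1)[0],key=cv2.contourArea)))
def f(x):
    r=[]
    for c,(bx,by,w,h) in zip((A,B),H):
        P=np.array([proj(c,[x[0]+.019*np.cos(t),x[1]+.019*np.sin(t),z]) for t in th for z in(.04,.07)])
        a,b=P.min(0),P.max(0);r+=[a[0]-(bx-.5),a[1]-(by-.5),b[0]-(bx+w-.5),b[1]-(by+h-.5)]
    return np.array(r)
s=least_squares(f,[.576,.032]);print(H,s.x,s.fun.round(1))
e=[180,35,175.54]
for P in([.45,-.15,.28],[.45,-.2,.25],[.42,-.15,.25]):
    q=env.solve_ik(P,e);print(P,None if q is None else np.round(q))
print(env.get_joint_positions(),env.get_t())
```

```text
[(272, 234, 31, 36), (365, 226, 34, 36)] [0.57752838 0.03268779] [-0.6 -1.2  0.8  0.7 -0.6 -0.7  0.4  1.2]
[0.45, -0.15, 0.28] [-27. -14.  38. 136.  11.  21.  89.]
[0.45, -0.2, 0.25] [-39. -12.  60. 137.  -0.  16. 109.]
[0.42, -0.15, 0.25] [-26. -15.  38. 141.  13.  16.  89.]
[-28.41881535  10.17310893  31.55057381 109.02429631  -5.9889483
  62.45683971  91.20297248] 12.1917
```

Nest centre is (0.5765, 0.0325), and four estimates agree within 2 mm. The tilted poses need another arm configuration, so I'll fit a small kinematic model from `solve_ik` samples to plan and check the reconfiguration.

```bash
cat > fk.py <<'E'
import numpy as np
from scipy.spatial.transform import Rotation as Ro
AX="zyzyzyz"
def fk(q,P,S):  # returns list of frame origins, final R
    v=P[:24].reshape(8,3);p=v[0].copy();R=np.eye(3);pts=[p]
    for i in range(7):
        R=R@Ro.from_euler(AX[i],S[i]*q[i],degrees=True).as_matrix();p=p+R@v[i+1];pts.append(p)
    return pts,R@Ro.from_rotvec(P[24:27]).as_matrix()
E
python3 - <<'E'
from h import *
from fk import *
import itertools
from scipy.optimize import least_squares
rng=np.random.default_rng(0);X=[]
q=np.array(env.get_joint_positions());X.append((q,np.array(env.get_position()),env.get_orientation()))
while len(X)<40:
    p=[rng.uniform(.35,.65),rng.uniform(-.4,.4),rng.uniform(.1,.4)];e=[180+rng.uniform(-30,30),rng.uniform(-30,40),rng.uniform(90,220)]
    try:s=env.solve_ik(p,e)
    except Exception: s=None
    if s is not None:X.append((np.array(s),np.array(p),e))
Rs=[Ro.from_euler("xyz",x[2],degrees=True).as_matrix() for x in X]
best=None
x0=np.zeros(27);x0[2]=.36;x0[8]=.4;x0[14]=.4;x0[23]=.25
for t in itertools.product((1,-1),repeat=5):
    S=[-1,1,t[0],t[1],t[2],t[3],t[4]]
    def f(P,n=40):
        r=[]
        for (q,p,_),R in zip(X[:n],Rs): pts,M=fk(q,P,S);r+=list(pts[-1]-p)+list((M-R).ravel()*.3)
        return np.array(r)
    # orientation-only quick test: M0^T R constant
    Z=[fk(q,x0,S)[1].T@R for (q,_,_),R in zip(X,Rs)];sp=np.std(Z,0).sum()
    if best is None or sp<best[0]: best=(sp,S,Ro.from_matrix(Z[0]).as_rotvec(),f)
sp,S,rv,f=best;x0[24:27]=rv;r=least_squares(f,x0)
print(S,sp,np.abs(r.fun).max());np.savez("fk.npz",P=r.x,S=S);print(r.x.round(3))
E
```

```text
[-1, 1, -1, 1, -1, 1, -1] 4.7396847535950276e-11 3.884034760481825e-11
[ 0.     0.    -3.327 -0.    -0.029  3.599  0.    -0.008  0.437 -0.
  0.008  0.121 -0.    -0.024  0.384  0.    -0.174  0.043 -0.     0.173
  0.048  0.    -0.     0.306 -0.     0.     1.571]
```

```bash
cat > ik.py <<'E'
from fk import *
from scipy.optimize import least_squares
_d=np.load("fk.npz");P_,S_=_d["P"],_d["S"]
LO=np.array([-149.89,-25.12,-72.63,4.76,-75.54,6.69,-157.13])+2.;HI=np.array([149.89,119.58,75.52,147.25,255.54,114.76,157.13])-2.
def ik(p,R,seed,w=1e-4):
    seed=np.clip(seed,LO+.01,HI-.01)
    def f(q):
        pts,M=fk(q,P_,S_);return np.r_[(pts[-1]-p)*10,Ro.from_matrix(M.T@R).as_rotvec()*3,w*(q-seed)]
    r=least_squares(f,seed,bounds=(LO,HI),x_scale=30.);return r.x,np.abs(r.fun[:6]).max()
YAW=-4.46
def tilted(t,yaw=YAW):
    t=np.radians(t);z=np.array([np.sin(t),0,-np.cos(t)])
    return (Ro.from_euler("z",yaw,degrees=True)*Ro.from_matrix(np.stack([np.cross([0,1,0],z),[0,1,0],z],1))).as_matrix()
E
python3 - <<'E'
from ik import *
E=np.array([.5685,-.346,.0645]);N=np.array([.5765,.0325,.0925])
for tilt in (30,35,40):
  R=tilted(tilt);zt=R[:,2];g=lambda p:np.array(p)+.008*zt
  way=[("nest",N),("nhi",N+[0,0,.018]),("pre",[.45,.042,.1105]),("preup",[.45,.042,.18]),("mid",[.45,-.15,.18]),("ehi",E+[0,0,.115]),("egg",E)]
  seed=np.array([31,39,-61,132,108,45,-25.]);print(tilt)
  last=None
  for n,p in way:
    p=np.array(p,float);mx=0;er=0
    if last is not None:
      for a in np.linspace(0,1,9)[1:]:
        q,e=ik(g(last+(p-last)*a),R,seed,1e-5);mx=max(mx,np.abs(q-seed).max());er=max(er,e);seed=q
    else: seed,er=ik(g(p),R,seed,1e-5)
    last=p;pts,_=fk(seed,P_,S_);print(n,seed.round(0),round(mx,1),f"{er:.1e}","elbow",pts[3].round(2),"wr",pts[5].round(2),pts[6].round(2))
E
```

```text
30
nest [ 31.  38. -61. 128.  96.  42. -13.] 0 1.2e-07 elbow [ 0.27 -0.2   0.71] wr [0.55 0.07 0.48] [0.43 0.04 0.35]
nhi [ 33.  36. -62. 127.  92.  41. -10.] 0.5 5.2e-09 elbow [ 0.25 -0.2   0.73] wr [0.55 0.06 0.5 ] [0.43 0.04 0.37]
pre [ 34.  29. -69. 143.  97.  42. -27.] 2.3 1.7e-08 elbow [ 0.2  -0.17  0.76] wr [0.42 0.12 0.49] [0.3  0.05 0.37]
preup [ 43.  14. -71. 138.  72.  28.  -2.] 4.4 5.7e-08 elbow [ 0.07 -0.11  0.82] wr [0.43 0.05 0.57] [0.3  0.05 0.44]
mid [ 78.  18. -71. 135.  56.  15.  47.] 7.2 1.1e-07 elbow [-0.   -0.17  0.81] wr [ 0.37 -0.27  0.54] [ 0.3  -0.14  0.44]
ehi [ 80.  41. -69. 109.  55.  33.  71.] 3.6 2.6e-08 elbow [ 0.03 -0.36  0.7 ] wr [ 0.43 -0.5   0.51] [ 0.42 -0.33  0.44]
egg [ 70.  44. -52. 115.  74.  19.  53.] 3.6 5.5e-08 elbow [ 0.1  -0.37  0.67] wr [ 0.48 -0.48  0.42] [ 0.42 -0.33  0.32]
35
nest [ 30.  39. -61. 132. 108.  45. -25.] 0 2.8e-09 elbow [ 0.28 -0.2   0.71] wr [0.51 0.11 0.47] [0.41 0.05 0.34]
nhi [ 31.  36. -62. 131. 104.  43. -22.] 0.5 4.6e-09 elbow [ 0.26 -0.2   0.73] wr [0.51 0.1  0.49] [0.41 0.05 0.35]
pre [ 32.  31. -71. 145. 103.  4
[... 704 characters left out ...]
63. 135. 114.  50. -32.] 0.4 3.7e-09 elbow [ 0.28 -0.21  0.71] wr [0.47 0.13 0.47] [0.39 0.05 0.34]
pre [ 30.  32. -71. 145. 105.  52. -39.] 3.2 1.8e-01 elbow [ 0.23 -0.17  0.75] wr [0.38 0.17 0.48] [0.29 0.07 0.36]
preup [ 38.  15. -71. 145. 102.  35. -35.] 2.3 1.6e-01 elbow [ 0.08 -0.11  0.81] wr [0.35 0.15 0.54] [0.26 0.06 0.41]
mid [ 80.  18. -69. 143. 137.  13. -32.] 6.5 4.4e-02 elbow [-0.   -0.17  0.8 ] wr [ 0.35 -0.05  0.54] [ 0.26 -0.14  0.41]
ehi [ 84.  41. -68. 116.  73.  19.  55.] 18.8 8.6e-07 elbow [ 0.   -0.36  0.7 ] wr [ 0.41 -0.48  0.51] [ 0.38 -0.33  0.41]
egg [ 82.  55. -66. 120. 112.  25.  25.] 6.9 1.2e-07 elbow [ 0.03 -0.46  0.59] wr [ 0.46 -0.41  0.43] [ 0.38 -0.33  0.29]
```

```bash
cat > plan.py <<'E'
from h import *
from ik import *
TILT=32;R=tilted(TILT);zt=R[:,2];ORI=Ro.from_matrix(R).as_euler("xyz",degrees=True).tolist()
E=np.array([.5685,-.3458,.0645]);N=np.array([.5765,.0325,.0925])
g=lambda p:(np.array(p)+.008*zt)
E
python3 - <<'E'
from plan import *
q0=np.array(env.get_joint_positions())
q1,e=ik(g(E+[0,0,.115]),R,np.array([80,41,-66,110,58,30,68.]),1e-5);print(q1.round(1),e)
zs=[fk(q0+(q1-q0)*a,P_,S_) for a in np.linspace(0,1,11)]
print([(z[0][-1].round(2).tolist(),z[1][:,2].round(1).tolist(),z[0][3].round(2).tolist()) for z in zs])
E
```

```text
[ 81.1  40.7 -68.5 110.9  56.8  29.6  69.2] 1.2021287147999765e-08
[([0.48, -0.04, 0.27], [-0.0, 0.0, -1.0], [0.1, 0.02, 0.82]), ([0.49, -0.09, 0.24], [-0.0, -0.1, -1.0], [0.13, 0.01, 0.81]), ([0.49, -0.13, 0.21], [-0.0, -0.1, -1.0], [0.16, -0.01, 0.81]), ([0.5, -0.17, 0.18], [-0.0, -0.2, -1.0], [0.18, -0.04, 0.8]), ([0.5, -0.2, 0.15], [-0.0, -0.2, -1.0], [0.2, -0.08, 0.79]), ([0.51, -0.23, 0.13], [0.0, -0.2, -1.0], [0.2, -0.13, 0.78]), ([0.52, -0.25, 0.11], [0.1, -0.2, -1.0], [0.19, -0.18, 0.76]), ([0.53, -0.27, 0.1], [0.2, -0.1, -1.0], [0.17, -0.24, 0.75]), ([0.54, -0.29, 0.11], [0.3, -0.1, -1.0], [0.13, -0.28, 0.73]), ([0.56, -0.32, 0.13], [0.4, -0.0, -0.9], [0.08, -0.33, 0.72]), ([0.57, -0.35, 0.17], [0.5, -0.0, -0.8], [0.02, -0.36, 0.7])]
```

Run:
```python
from plan import *
q0=np.array(env.get_joint_positions())
q1,e=ik(g(E+[0,0,.115]),R,np.array([80,41,-66,110,58,30,68.]),1e-5)
qm=q0+(q1-q0)*.6;qm[1]-=16
z=[fk(a+(b-a)*t,P_,S_)[0][-1] for a,b in((q0,qm),(qm,q1)) for t in np.linspace(0,1,8)]
print(np.round(z,2).tolist());assert min(p[2] for p in z)>.16
env.goto_joints(qm.tolist());env.goto_joints(q1.tolist())
print(env.get_position(),g(E+[0,0,.115]),env.get_orientation(),ORI)
print(env.move_straight(g(E+[0,0,.05]).tolist(),feed=.12,f_stop=6),np.round(env.get_joint_positions()),env.get_t())
D=grab("wrist");e=proj(D,E);print(e);im=cv2.resize(D[0],None,fx=1.25,fy=1.25);cv2.circle(im,tuple((e*1.25).astype(int)),3,(0,255,0),-1);cv2.imwrite("pics/ega.png",im)
```

```text
[[0.48, -0.04, 0.27], [0.49, -0.08, 0.26], [0.49, -0.12, 0.26], [0.5, -0.15, 0.25], [0.51, -0.19, 0.25], [0.52, -0.22, 0.26], [0.53, -0.24, 0.26], [0.54, -0.27, 0.27], [0.54, -0.27, 0.27], [0.54, -0.28, 0.24], [0.55, -0.29, 0.22], [0.55, -0.3, 0.19], [0.56, -0.31, 0.18], [0.56, -0.32, 0.17], [0.57, -0.33, 0.16], [0.57, -0.35, 0.17]]
[ 0.57318459 -0.34498194  0.17279121] [ 0.57272652 -0.34612967  0.17271562] [-179.9729454    31.96090198  175.64949947] [180.0, 32.00000000000002, 175.54000000000002]
False [ 75.  42. -58. 114.  67.  21.  60.] 15.3333
[316.15391994 187.48781931]
```

View pics/ega.png

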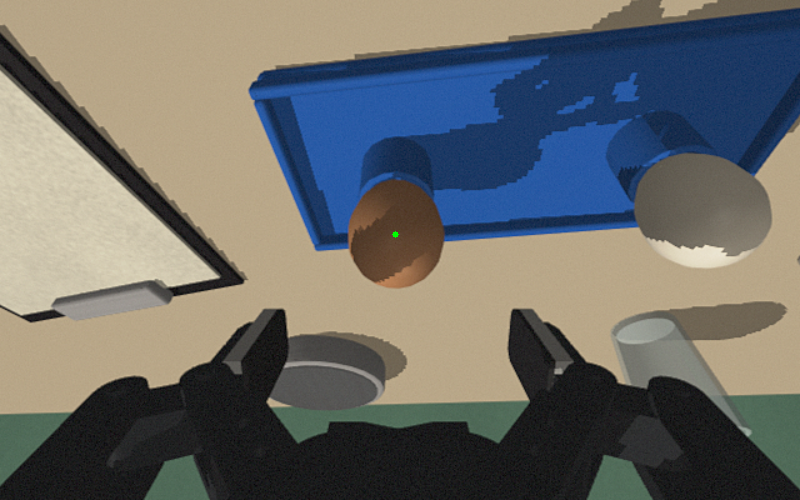

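The egg centre is at (395,233), right on the projected estimate and midway between the fingers. Next I descend, pinch and lift.

Run:
```python
from plan import *
print(env.move_straight(g(E).tolist(),feed=.06,f_stop=6),np.array(env.get_position())-g(E))
env.gripper_close(21);env.hold(.2)
print("w",env.get_gripper_width(),env.get_grip_force(),env.get_contact_force())
p=np.array(env.get_position());np.save("gp.npy",p)
env.move_straight((p+[0,0,.02]).tolist(),feed=.06);print(env.get_gripper_width(),env.get_grip_force())
env.move_straight((p+[0,0,.115]).tolist(),feed=.15);env.hold(.2)
print("w",env.get_gripper_width(),env.get_grip_force(),env.get_contact_force(),p,env.get_t(),np.round(env.get_joint_positions()))
D=grab("wrist");cv2.imwrite("pics/l.png",D[0])
```

```text
False [ 1.99794399e-04 -6.89387148e-05  2.87029889e-04]
w 0.04257046992574409 21.07453465461731 [-0.77766775  0.04732879  2.44122983]
0.04271463618642784 21.39317035675049
w 0.04259552455142833 21.406890749931335 [-0.16817474 -0.1408078  -0.97123834] [ 0.57281832 -0.34625713  0.05789077] 18.5 [ 81.  40. -67. 111.  56.  29.  70.]
```

View pics/l.png

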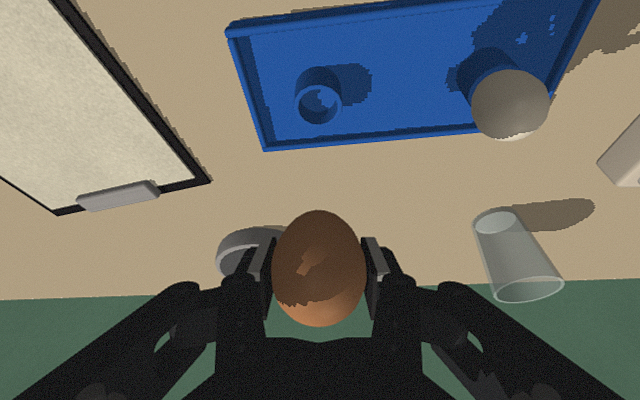

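The egg is held at (319,268) and the tray cup is empty. I'll transfer it to in front of the nest.

Run:
```python
from plan import *
p=np.load("gp.npy");n=p+(N-E)
X=np.array([np.cos(np.radians(YAW)),np.sin(np.radians(YAW)),0])
pre=n-.115*X
for t,f in((pre+[0,0,.07],.15),(pre+[0,0,.016],.12),(n-.03*X+[0,0,.016],.1)):
    env.move_straight(t.tolist(),feed=f,ori=ORI);print(np.array(env.get_position())-t,env.get_grip_force(),np.round(env.get_joint_positions()),env.get_t())
D=grab("wrist");S=grab("scene");np.set_printoptions(suppress=True)
a=cv2.resize(D[0],(400,250),interpolation=cv2.INTER_AREA);b=cv2.resize(S[0][120:270,310:510],(533,400))
cv2.imwrite("pics/pn.png",np.hstack([cv2.copyMakeBorder(cv2.resize(a,(266,166)),0,234,0,0,0),b]))
print(env.get_contact_force())
```

```text
[ 3.08187670e-05 -4.29615226e-04 -6.88243002e-05] 21.40872985124588 [ 32.  15. -60. 140.  86.  27. -16.] 21.3833
[-3.75091124e-05  1.95463848e-04  4.31508662e-05] 21.41124665737152 [ 27.  26. -59. 143. 103.  38. -34.] 21.9833
[-6.54532339e-04  6.31731575e-05 -8.67559506e-05] 21.411173343658447 [ 26.  30. -54. 133. 100.  35. -22.] 22.9833
[ 0.58562415 -0.80907854 -0.73457428]
```

View pics/pn.png

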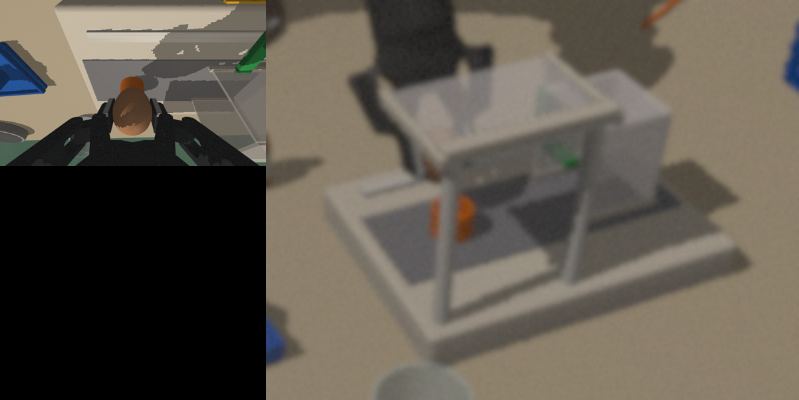

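The egg lines up with the nest: in the wrist inset the egg is at x=131 and the cup at x=131. Going in and down gently.

Run:
```python
from plan import *
np.set_printoptions(suppress=True,precision=4)
p=np.load("gp.npy");n=p+(N-E)
print(env.move_straight((n+[0,0,.016]).tolist(),feed=.05,f_stop=5),env.get_position()-n,env.get_contact_force())
print(env.move_straight((n+[0,0,.003]).tolist(),feed=.03,f_stop=4),env.get_position()-n,env.get_contact_force())
print(env.move_straight((n+[0,0,-.003]).tolist(),feed=.01,f_stop=3),env.get_position()-n,env.get_contact_force(),env.get_grip_force(),env.get_gripper_width(),env.get_t())
```

```text
False [-0.0002  0.0001  0.0158] [ 0.2858  0.0746 -0.8486]
False [-0.0001  0.0001  0.0028] [ 0.2183 -0.057  -1.1903]
True [ 0.0002 -0.0001 -0.0002] [-1.0342 -0.5415  4.9251] 21.72989308834076 0.04253748805049489 24.8333
```

Contact came at exactly the expected height. Releasing, then backing out along the fingers.

Run:
```python
from plan import *
np.set_printoptions(suppress=True,precision=4)
env.release();env.hold(.5);print(env.get_gripper_width(),env.get_grip_force())
p=np.array(env.get_position())
X=np.array([np.cos(np.radians(YAW)),np.sin(np.radians(YAW)),0])
print(env.move_straight((p-.09*zt).tolist(),feed=.1,f_stop=6),env.get_position(),np.round(env.get_joint_positions()),env.get_t())
D=grab("wrist");T=grab("top")
for c in(D,):
    e=proj(c,N);print(e)
im=cv2.resize(D[0],None,fx=.75,fy=.75);cv2.circle(im,tuple((e*.75).astype(int)),2,(0,255,0),-1)
cv2.imwrite("pics/rel.png",np.hstack([im,cv2.resize(T[0][150:230,200:264],(320,300))[:300]]))
```

```text
0.08569479369414867 0.0
False [0.533  0.0353 0.1614] [ 30.  20. -56. 132.  82.  29.  -6.] 26.8833
[318.3484 208.1515]
```

View pics/rel.png

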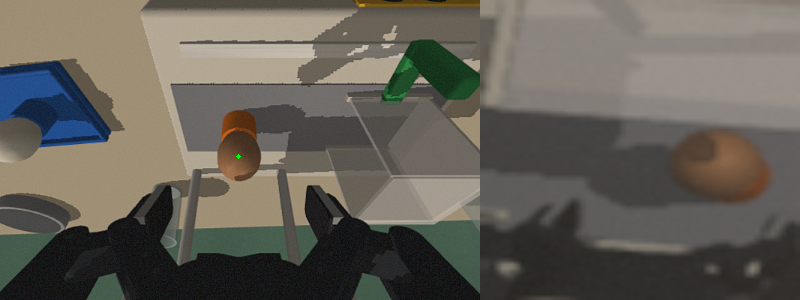

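The egg stands upright in the nest at (238,156), exactly on the projected target. Next I shut the cover, keeping the tilt.

Run:
```python
from plan import *
np.set_printoptions(suppress=True,precision=4)
X=np.array([np.cos(np.radians(YAW)),np.sin(np.radians(YAW)),0]);Y=np.array([-X[1],X[0],0])
G=np.array([.4996,.1886,.098])
cur=np.array(env.get_position())
W=[cur-.09*X+[0,0,.03], g(G-.02*X+[0,0,.09]), g(G+[0,0,.09]), g(G), g(G-.153*Y)]
seed=np.array(env.get_joint_positions());last=cur
for w in W:
    mx=er=0
    for a in np.linspace(0,1,9)[1:]:
        q,e=ik(last+(w-last)*a,R,seed,1e-5);mx=max(mx,abs(q-seed).max());er=max(er,e);seed=q
    last=w;print(w,seed.round(0),round(mx,1),f"{er:.0e}")
ok=True
try:
    for w,f in zip(W[:3],(.12,.15,.15)): env.move_straight(w.tolist(),feed=f,ori=ORI,f_stop=8)
    print(env.move_straight(W[3].tolist(),feed=.08,f_stop=6))
except env.Unreachable as ex: print("unreach",ex)
print(env.get_position(),env.get_t())
```

```text
[0.4432 0.0425 0.1911] [ 38.   5. -62. 139.  65.  20.   4.] 3.8 6e-08
[0.4839 0.1898 0.1812] [  9.  21. -62. 129.  73.  45. -19.] 5.2 6e-08
[0.5038 0.1883 0.1812] [ 10.  22. -61. 127.  73.  46. -17.] 0.2 1e-09
[0.5038 0.1883 0.0912] [  2.  33. -56. 132.  92.  50. -37.] 2.6 2e-08
[0.4919 0.0357 0.0912] [ 24.  27. -53. 141. 107.  36. -35.] 3.0 2e-08
False
[0.504  0.1884 0.0917] 30.6583
```

Run:
```python
from plan import *
np.set_printoptions(suppress=True,precision=4)
X=np.array([np.cos(np.radians(YAW)),np.sin(np.radians(YAW)),0]);Y=np.array([-X[1],X[0],0])
env.gripper_close(30);p=np.array(env.get_position());print(env.get_gripper_width(),p)
st=env.move_straight((p-.135*Y).tolist(),feed=.08,f_stop=12);print(st)
st=env.move_straight((p-.154*Y).tolist(),feed=.03,f_stop=10)
q=np.array(env.get_position());print(st,(p-q)@Y,q,env.get_contact_force(),env.get_gripper_width())
env.hold(.2);env.release();env.hold(.3)
q=np.array(env.get_position())
env.move_straight((q-.05*zt).tolist(),feed=.1);env.move_straight((q-.05*zt+[-.06,0,.10]).tolist(),feed=.12)
print(env.get_position(),env.get_contact_force(),env.get_t())
# check grip and egg numerically
D=grab("wrist")
m=cv2.inRange(cv2.cvtColor(D[0],cv2.COLOR_BGR2HSV),(40,80,30),(85,255,255));cs=max(cv2.findContours(m,0,1)[0],key=cv2.contourArea)
box=lambda y0:np.array([proj(D,np.array([.4996,.1886,0])-.15*Y+Y*y0+X*a+Y*b+[0,0,z]) for a in(-.009,.009) for b in(-.008,.008) for z in(.06,.108)])
for s in(0,.01): b=box(s);print("pred",b.min(0),b.max(0))
print("seen",cv2.boundingRect(cs))
S=grab("scene");m=cv2.inRange(cv2.cvtColor(S[0],cv2.COLOR_BGR2HSV),(3,60,30),(20,255,255));e=proj(S,N);print("egg scene pred",e)
cv2.imwrite("pics/fin.png",D[0])
```

```text
0.01552945366196911 [0.5038 0.1882 0.0913]
False
True 0.1500089133851241 [0.4923 0.0387 0.0914] [0.9229 2.2988 0.0815] 0.016023395775322594
[0.4062 0.0412 0.2336] [ 0.4192 -1.0762 -0.6326] 37.375
pred [313.3377 148.7187] [330.2306 193.996 ]
pred [323.0276 148.7284] [340.7866 194.0031]
seen (314, 144, 16, 50)
egg scene pred [379.9201 189.6088]
```

The cover moved exactly 150.0 mm to its stop, and the grip is seen at columns 314–330 against 313–330 predicted for shut.

```bash
python3 -c "
from workcell import env
print(env.job_done())"
```

```text
the job is handed in; nothing more can be done
None
```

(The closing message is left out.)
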